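Pack the bridal set into its fitted tray

ROBOT

A 6-joint arm with a two-finger parallel gripper is mounted at the origin on the work surface. World frame = base frame: x ahead of the robot, y to its left, z up, the work surface at z = 0. Lengths are in m, angles in degrees, forces in N, time in s.
With the tool pointing down it reaches from about 0.325 to 0.85 m from the base axis. Payload 4.4 kg.
Tool frame: the origin (TCP) lies midway between the tips of the shut fingers; the grasp point (between the pads) lies 19 mm behind it; z points along the fingers, y is the line along which they close (so a half turn about z gives the same grasp; the last joint's range is limited). The gripper opens to 94 mm and grips with 3 to 60 N. Pads are 16 mm wide; open, the fingers measure 119 mm over their backs; the gripper's body (75 mm by 177 mm) begins 78 mm behind the grasp point.
Start: joints at [60.648, 11.837, 88.321, -0, 79.842, -8.623], TCP at [0.204, 0.538, 0.205] pointing down, gripper open.
Joint ranges: [-156.59, 156.59], [-49.26, 127.26], [12.9, 141.05], [-63.56, 243.56], [4.71, 150.69], [-161.64, 161.64]. Speed limits (degrees/s): [159.86, 159.86, 180, 180, 180, 180].

INTERFACE

Orientations are given as a 3x3 rotation matrix whose columns are the frame's x, y, z axes.
In Python, from rig import robot, monitor, optics gives the robot as it stands. The module is installed in compiled form; this text tells all that it offers. Calls block until the motion is done:
- robot.movep(position, orientation): joint-space move of the TCP to a pose.
- robot.move_straight(position, speed=0.15, attitude=None): straight line of the TCP; attitude=None keeps the orientation; speed is the mean speed in m/s.
- robot.move_j(angles): joint-space move.
- robot.ungrasp() and robot.grab(): open the fingers fully, or close them until they stop; the grip force is fixed at half the most.
- robot.wait(seconds).
- robot.ik(position, orientation): joint angles nearest the present ones, or None.
- monitor.observe(): the state.
- optics.camera(name): name is "scene" or "side" or "wrist"; returns the picture (420x560x3 uint8, red, green, blue); there is no depth.
- optics.calibration(name): a dict with "fov_y" (degrees; the focal length in pixels is half the picture's height over the tangent of half this angle, whatever the lens; pixels are square), "cx", "cy" (the principal point, pixels), "D" ([k1, k2, p1, p2, k3] as OpenCV has them; the pictures are not rectified), "R" (3x3) and "t" (3): a world point X has camera coordinates R X + t. Camera axes: x right, y down, z forward; pixel columns grow to the right and rows downward; lengths in m; the calibration is good to about 2 mm. A picture is of the moment at which its call begins: read the wrist's pose just before it. calibration takes no time and is no camera call; for the wrist camera it gives the pose at the moment of the call.
A pose or a line that the arm cannot do raises robot.Unreachable and nothing moves.
- robot.sign_off(): hands the job in; it is judged then, once.
The state is a dict: "time": time; "q": joint angles; "dq": joint speeds; "joint_torque": joint torques, N m; "tcp_pos": TCP position; "eef_rot": TCP orientation; "ft_force": force on the tool from outside, world axes, zero at the start; "moment": the same for the moment, N m; "width": finger opening in m; "finger_force": force on a finger pad.
Only numpy, scipy, OpenCV 4.12 (cv2) and the standard library are available. Lean on these libraries where they do the work, as an engineer would, in place of code of your own. Each camera call takes 0.05 s, during which the arm holds its last target. There are 200 camera calls.

TASK

Pack the bridal set into the rosewood tray, each piece lying flat in the place made for it: the closed round bangle around the low round boss, the straight comb across its pair of notched supports, and the round porcelain box upright inside the round rim. Set the porcelain box down without dropping it. The open cuff, the half-moon comb and the square box are not part of the set: leave them where they are.

Things in the scene. Friction and masses are not known exactly. Their poses are not given: they have to be found in the camera images.
- bangle: Closed round brass bangle lying flat: outer diameter 76 mm, inner 56 mm (wall 10 mm thick), 18 mm high, 70 g. Origin at the centre of its underside, z up along its axis. Can be taken by its wall, one finger inside it.
- comb: Straight rectangular dark horn comb lying flat, 100 mm long (x) by 34 mm wide (y) by 8 mm thick, about 40 g; solid to the touch over the whole rectangle. Origin at the centre of its underside, z up. Either way round is right.
- round_box: Round white porcelain lidded box (lid fixed on), 46 mm in diameter with upright sides from 3 to 22 mm height, low cone and knob above to 34 mm, about 90 g. Origin at the centre of its underside, z up.
- bangle_seat: Fixed wooden insert in the rosewood tray: board 92 (x) x 124 (y) x 6 mm, origin at the centre of its underside, 6 mm above the table, z up. In its middle stands a low round boss, 28 mm in diameter and 9 mm high, top at z = 15 mm; the bangle lies on the board (z = 6 mm) around the boss.
- comb_seat: Fixed wooden insert in the rosewood tray: board 92 (x) x 124 (y) x 6 mm, origin at the centre of its underside, 6 mm above the table, z up. Two supports 62 mm long in x, 12 mm wide, at y = -34 and +34 mm, tops at z = 20 mm; a lip 5 mm high at each end leaves a notch 52 mm wide in x. The comb lies on both supports between the lips, its length along this y, centred.
- box_seat: Fixed wooden insert in the rosewood tray: board 92 (x) x 124 (y) x 6 mm, origin at the centre of its underside, 6 mm above the table, z up. In its middle a round rim, inner diameter 68 mm, outer 80 mm, 8 mm high (top at z = 14 mm); the round box stands on the board (z = 6 mm) inside the rim.
- cuff: Look-alike, to be left: open brass cuff, C-shaped, same diameter and height as the bangle, with a gap about 38 mm wide towards its +x. Origin at the centre of the circle, underside.
- half_moon_comb: Look-alike, to be left: dark horn comb with a half-round back, about 98 mm long (x), 43 mm wide (y from -19 to +24 mm), 8 mm thick. Origin on the underside near its middle.
- square_box: Look-alike, to be left: square white porcelain lidded box 44 x 44 mm, 34 mm high with its knob. Origin at the centre of its underside.
Mind the look-alikes: they are no part of the job. Leave any red or yellow look-alike of the round_box alone. What is shaped like the bangle but green is not meant.

How it is judged:
By the outcome, as a careful person would: the job done as asked, in the order asked, and still so for the second after the job is handed in, with the robot touching nothing.
It also fails if it takes over 96 s, if anything falls off the work surface, if the arm or the gripper's body presses on something with over 40 N, if the wrist force passes 120 N, or if a joint passes its speed limit or range.

## Working session

There is one attempt and no reset: what is moved stays moved. The work goes in short steps, each a Python script; the robot and the scene stay as the last script left them, time stands still between calls to the robot, and variables do not carry over. Pictures are saved under pics/ and viewed, at most 14 in all, crops included, and the job is handed in when it is done.

```bash
mkdir -p pics; python3 - <<'E'
from rig import robot, monitor, optics
import cv2
for n in ("scene","side"):
    im=optics.camera(n); cv2.imwrite(f"pics/{n}0.png",im[:,:,::-1])
    c=optics.calibration(n); print(n,c)
s=monitor.observe();print(s["time"],s["width"],s["eef_rot"])
E
```

```text
scene {'fov_y': 47.89493789097986, 'cx': 275.71693587195824, 'cy': 206.74190084743609, 'D': array([-0.11292713,  0.        ,  0.        ,  0.        ,  0.        ]), 'R': array([[ 0.59960221,  0.80029216,  0.0031056 ],
       [ 0.65462861, -0.48822717, -0.57714436],
       [-0.46036787,  0.34809005, -0.81663624]]), 't': array([-0.22692868, -0.31827809,  1.29930056])}
side {'fov_y': 56.68515865844304, 'cx': 275.69048644730043, 'cy': 207.84680468486692, 'D': array([-0.0365777,  0.       ,  0.       ,  0.       ,  0.       ]), 'R': array([[-0.70724902, -0.70683956, -0.01329132],
       [-0.50936017,  0.52251264, -0.68376366],
       [ 0.49025609, -0.47682112, -0.72958248]]), 't': array([0.31078691, 0.32954524, 0.52162003])}
0.1 0.09399838045989345 [[-9.35250893e-01  3.53984194e-01 -9.78193524e-04]
 [ 3.53985430e-01  9.35249252e-01 -1.77553002e-03]
 [ 2.86345197e-04 -2.00683229e-03 -9.99997945e-01]]
```

View pics/scene0.png

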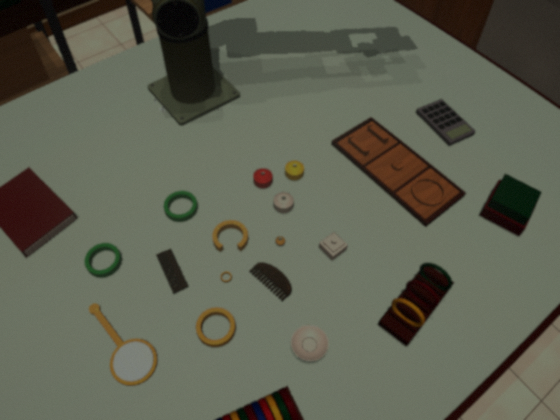

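View pics/side0.png

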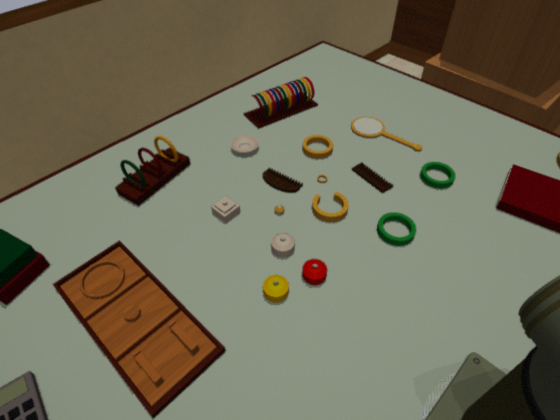

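Scene view candidates:
- **Bangle:** closed brass ring (216,326). Not the open cuff (231,236), the rack ring (408,312), the small rings (226,277) and (280,241), or the green rings.
- **Comb:** straight (172,271). Not the half-moon (271,280).
- **Round box:** white (283,201). Not red (263,178), yellow (294,170), square (333,245), or the dish (310,343).
- **Tray seats:** comb ≈(368,138), bangle ≈(400,166), box ≈(428,192).

```bash
cat > h.py <<'E'
import numpy as np, cv2
def K(c,h=420):
    f=h/2/np.tan(np.radians(c["fov_y"]/2)); return np.array([[f,0,c["cx"]],[0,f,c["cy"]],[0,0,1]])
def ray(c,px):
    n=cv2.undistortPoints(np.array(px,float).reshape(-1,1,2),K(c),c["D"]).reshape(-1,2)
    d=np.c_[n,np.ones(len(n))]@c["R"]; return -c["R"].T@c["t"],d
def plane(c,px,z):
    o,d=ray(c,px); return (o+d*((z-o[2])/d[:,2])[:,None])[:,:2]
def proj(c,X):
    return cv2.projectPoints(np.array(X,float).reshape(-1,1,3),cv2.Rodrigues(c["R"])[0],c["t"],K(c),c["D"])[0].reshape(-1,2)
def blob(mask,px):
    """contour (incl. outline only) of the connected region nearest px"""
    cs,_=cv2.findContours(mask.astype(np.uint8),cv2.RETR_EXTERNAL,cv2.CHAIN_APPROX_NONE)
    cs=[k for k in cs if cv2.contourArea(k)>30]
    return max(cs,key=lambda k:cv2.pointPolygonTest(k,tuple(map(float,px)),True)).reshape(-1,2)
def masks(im):
    h=cv2.cvtColor(im,cv2.COLOR_RGB2HSV).astype(int); H,S,V=h[...,0],h[...,1],h[...,2]
    a=im.astype(int)
    return dict(brass=(H>10)&(H<32)&(S>110)&(V>60), dark=(V<62), white=(a[...,0]>a[...,1]+3)&(S<80)&(V>80))
E
python3 - <<'E'
from h import *; from rig import optics
for n,pts in (("scene",dict(brass=(216,326),dark=(172,271),white=(283,201))),("side",dict(brass=(318,146),dark=(372,177),white=(283,243)))):
    im=cv2.cvtColor(cv2.imread(f"pics/{n}0.png"),cv2.COLOR_BGR2RGB);c=optics.calibration(n);m=masks(im)
    for k,p in pts.items():
        q=blob(m[k],p); z=dict(brass=.009,dark=.006,white=.012)[k]
        w=plane(c,q,z); r=cv2.minAreaRect((w*1000).astype(np.float32)); print(n,k,np.round(r[0],1),np.round(r[1],1),round(r[2],1))
c=optics.calibration("scene")
print(plane(c,[(368,138),(400,166),(428,192)],.012))
print("tray corners",plane(c,[(370,119),(463,187),(426,222),(332,151)],.015))
c=optics.calibration("side")
print("tray side",plane(c,[(119,242),(222,350),(152,408),(55,284)],.015), plane(c,[(103,280)],.02),plane(c,[(132,313)],.021))
E
```

```text
scene brass [ 608.5 -318.6] [73.6 77.5] 55.8
scene dark [ 450.8 -324. ] [ 32.5 101.2] 81.6
scene white [449.1 -32.2] [41.  44.9] 53.3
side brass [ 609.7 -318. ] [72.8 92.6] 42.2
side dark [ 449.  -320.1] [ 36.5 100.7] 81.5
side white [456.2 -35.6] [44.9 56.1] 44.4
[[0.42360134 0.25682595]
 [0.53731115 0.25575709]
 [0.63244134 0.25211192]]
tray corners [[0.3790163  0.30587374]
 [0.67386254 0.32899475]
 [0.6880053  0.18368348]
 [0.40468048 0.15246634]]
tray side [[0.68689806 0.18668107]
 [0.37588885 0.18257435]
 [0.38087968 0.30899169]
 [0.68403455 0.31907281]] [[0.62495602 0.25262444]] [[0.5294701  0.24985738]]
```

```bash
cat >> h.py <<'E'
def down(a):
    a=np.radians(a); y=np.array([np.cos(a),np.sin(a),0]); z=np.array([0,0,-1.]); return np.c_[np.cross(y,z),y,z]
E
python3 - <<'E'
from h import *; from rig import *
import pickle
def shot(n):
    c=optics.calibration("wrist"); im=optics.camera("wrist"); cv2.imwrite(f"pics/{n}.png",im[:,:,::-1]); pickle.dump(c,open(f"pics/{n}.pkl","wb")); return c
s=monitor.observe()
c=optics.calibration("wrist"); cp=-c["R"].T@c["t"]; print("cam in tool",s["eef_rot"].T@(cp-s["tcp_pos"]), (c["R"]@s["eef_rot"]).round(3),c["fov_y"])
for z in (.40,.35,.3):
    try: robot.movep([.53,.25,z],down(90)); break
    except robot.Unreachable: print("no",z)
robot.wait(.2); c=shot("tray"); print(monitor.observe()["time"],monitor.observe()["q"])
for n,p in (("bseat",[.53,.255,.02]),): print(proj(c,[p]))
robot.movep([.6,-.25,.30],down(90)); robot.wait(.2); c=shot("bang"); print(proj(c,[[.609,-.318,.009],[.45,-.322,.006]]), monitor.observe()["time"])
E
```

```text
cam in tool [ 0.08427944 -0.00141167 -0.17906923] [[-0.001  1.    -0.   ]
 [-0.957 -0.001 -0.289]
 [-0.289 -0.     0.957]] 64.68126200658193
2.0917 [ 1.68647030e+01  9.03242748e+00  6.92393733e+01  2.57081259e-03
  1.01764316e+02 -7.32012994e+01]
[[281.46025195 165.21330216]]
[[231.13049829 179.7882784 ]
 [223.43131402  59.34410678]] 4.2083
```

View pics/tray.png

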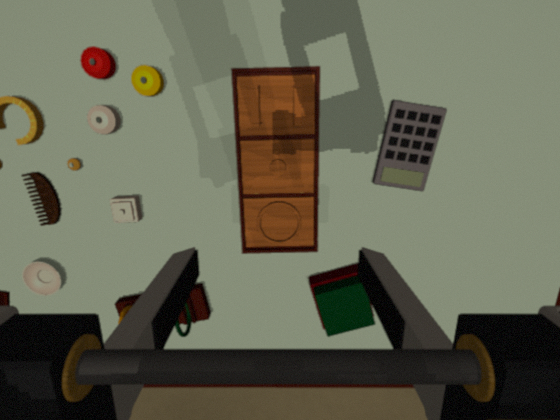

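View pics/bang.png

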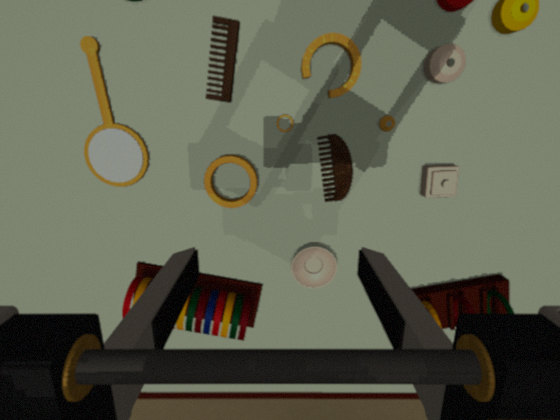

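The tray picture shows the comb seat (supports near 260/297,104), the boss at (279,165) and the rim at (280,221). The close view shows the closed bangle at (231,181), the straight comb at (223,59) and the cuff (331,65) with its gap. Next I'll compute positions and take one close tray crop with overlays.

```bash
python3 - <<'E'
from h import *; import pickle
L=lambda n:(cv2.cvtColor(cv2.imread(f"pics/{n}.png"),cv2.COLOR_BGR2RGB),pickle.load(open(f"pics/{n}.pkl","rb")))
im,c=L("bang"); m=masks(im)
for k,p,z in (("brass",(231,181),.012),("dark",(230,59),.006)):
    w=plane(c,blob(m[k],p) ,z); r=cv2.minAreaRect((w*1000).astype(np.float32)); print(k,np.round(r[0],1),np.round(r[1],1),round(r[2],1))
im,c=L("tray"); m=masks(im)
w=plane(c,blob(m["white"],(103,119)),.014); r=cv2.minEnclosingCircle((w*1000).astype(np.float32)); print("box",r)
print("corners",plane(c,[(233,69),(320,67),(317,251),(243,253)],.015).round(3).tolist())
print("rim",plane(c,[(280,221)],.02),"boss",plane(c,[(279,165)],.021),"sup",plane(c,[(260,104),(297,104)],.026))
a=cv2.resize(im[55:265,225:330],None,fx=4,fy=4,interpolation=cv2.INTER_CUBIC)[:,:,::-1]
a=cv2.convertScaleAbs(a,alpha=2.2); a=cv2.rotate(a,cv2.ROTATE_90_COUNTERCLOCKWISE)
cv2.imwrite("pics/traycrop.png",a[:, -800:]); print(a.shape)
E
```

```text
brass [ 611.  -318.6] [75.6 76.2] 0.1
dark [ 451.3 -323.7] [33.5 98.5] 81.4
box ((455.9372253417969, -40.294822692871094), 23.396915435791016)
corners [[0.38, 0.178], [0.377, 0.315], [0.689, 0.321], [0.693, 0.185]]
rim [[0.62904797 0.25277353]] boss [[0.5294907  0.25084694]] sup [[0.43210428 0.22060482]
 [0.43207176 0.27918102]]
(420, 840, 3)
```

View pics/traycrop.png

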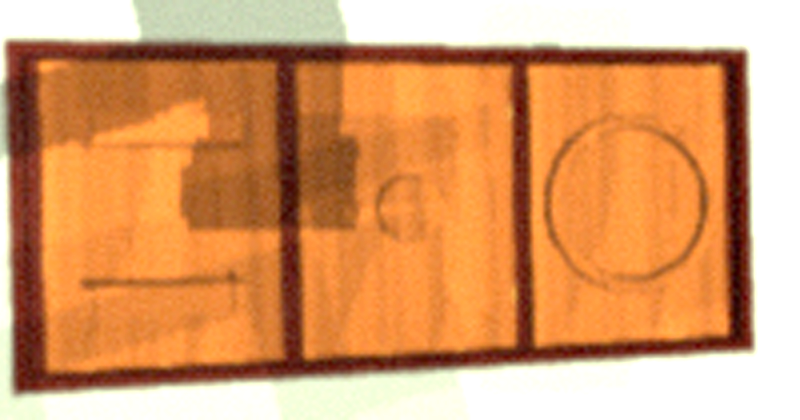

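```bash
cat >> h.py <<'E'
from rig import robot, monitor, optics
import pickle
def shot(n):
    c=optics.calibration("wrist"); im=optics.camera("wrist"); cv2.imwrite(f"pics/{n}.png",im[:,:,::-1]); pickle.dump(c,open(f"pics/{n}.pkl","wb")); return im,c
def st(msg=""):
    s=monitor.observe(); print(msg,"t",round(s["time"],2),"tcp",s["tcp_pos"].round(4),"w",round(s["width"],4),"ff",np.round(s["finger_force"],1),"F",np.round(s["ft_force"],1)); return s
def lower(p,z_from,z_to,step=.0015,dF=2.0):
    """go down in small steps until the upward force rises"""
    robot.wait(.3); f0=monitor.observe()["ft_force"][2]; z=z_from
    while z>z_to:
        z-=step; robot.move_straight([p[0],p[1],z],speed=.03); robot.wait(.05)
        if monitor.observe()["ft_force"][2]-f0>dF: break
    return z
E
python3 - <<'E'
from h import *
p=[.611,-.3186]
robot.movep([*p,.10],down(90)); robot.move_straight([*p,.008],speed=.12); robot.grab(); st("grab")
robot.move_straight([*p,.18],speed=.25); st("lift")
robot.movep([.532,.2508,.18],down(91.2)); robot.wait(.1); shot("b1")
robot.move_straight([.532,.2508,.05],speed=.2); robot.wait(.1); shot("b2"); st()
E
```

```text
grab t 6.43 tcp [ 0.6116 -0.3188  0.009 ] w 0.0749 ff 30.0 F [0.1 1.1 3.9]
lift t 7.28 tcp [ 0.6098 -0.3178  0.1777] w 0.0748 ff 30.0 F [-0.1  0.2 -2.5]
 t 10.44 tcp [0.5337 0.2513 0.0521] w 0.0747 ff 30.0 F [-0.2 -0.  -0.3]
```

```bash
python3 -c "
import cv2,numpy as np
a=[cv2.convertScaleAbs(cv2.imread(f'pics/{n}.png')[0:420],alpha=1.6) for n in('b1','b2')]
cv2.imwrite('pics/b12.png',cv2.resize(np.hstack(a),(800,300)))"
```

```text
(no output)
```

View pics/b12.png

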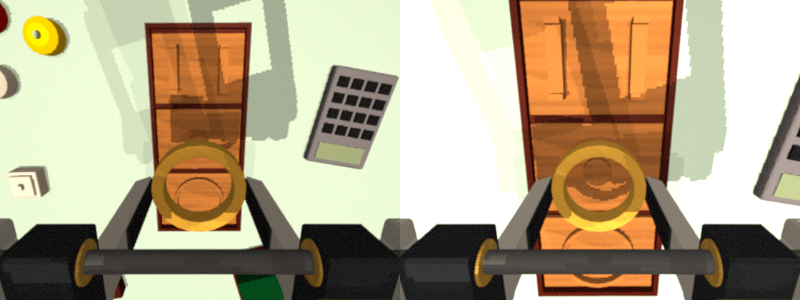

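The bangle is held, and the boss shows through it at about (276,238) in b2. I'll check that against the estimate and set the bangle down.

```bash
python3 - <<'E'
from h import *
c=pickle.load(open("pics/b2.pkl","rb"))
print(plane(c,[(276,238)],.021), proj(c,[[.532,.2508,.06]]))
print("sup ends",plane(c,[(800/1,0)],.026))
p=[.532,.2508]
robot.move_straight([*p,.026],speed=.1)
z=lower(p,.026,.017); st(f"contact {z:.4f}")
robot.ungrasp(); st("open"); robot.move_straight([*p,.15],speed=.25); robot.wait(.1); shot("b3"); st()
E
python3 -c "
import cv2
cv2.imwrite('pics/b3v.png',cv2.convertScaleAbs(cv2.imread('pics/b3.png'),alpha=1.6))"
```

```text
[[0.53079131 0.24846993]] [[279.74532196 265.3314653 ]]
sup ends [[0.38757985 0.52429806]]
contact 0.0200 t 12.33 tcp [0.5323 0.2509 0.0209] w 0.0752 ff 30.0 F [-2.   0.2  6. ]
open t 12.85 tcp [0.5319 0.2508 0.0198] w 0.0942 ff 0.0 F [-0.8 -1.  -0.4]
 t 13.67 tcp [0.53   0.2502 0.147 ] w 0.094 ff 0.0 F [-0.1 -0.7 -0.1]
```

View pics/b3v.png

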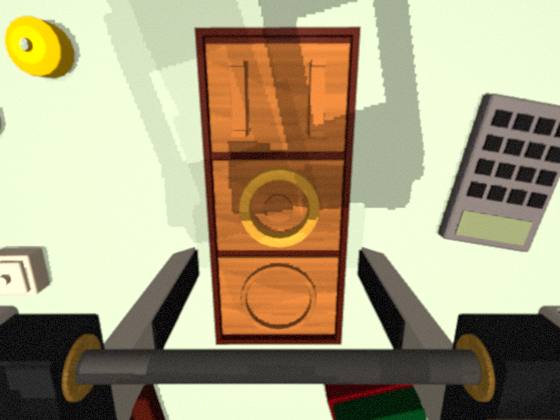

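The bangle lies around the boss (ring centre (279,208), boss (278,206)). The comb seat is centred at about (278,99) and the rim at (278,296). Now the comb.

```bash
python3 - <<'E'
from h import *
c=pickle.load(open("pics/b3.pkl","rb"))
print("seat",plane(c,[(278,99)],.026),"sup",plane(c,[(247,62),(247,137),(309,62),(309,137)],.026).round(4).tolist(),"rim",plane(c,[(278,296)],.02),"bangle",plane(c,[(279,208)],.03))
p=[.4513,-.3237]
robot.movep([*p,.12],down(81.4)); robot.wait(.1); im,c=shot("c0")
w=plane(c,blob(masks(im)["dark"],proj(c,[[*p,.006]])[0]),.007); print("comb",cv2.minAreaRect((w*1000).astype(np.float32)))
st()
for a in (1.2,181.2): print(a,robot.ik([.429,.249,.15],down(a)))
E
python3 -c "
import cv2
cv2.imwrite('pics/c0v.png',cv2.convertScaleAbs(cv2.imread('pics/c0.png'),alpha=1.6))"
```

```text
seat [[0.43388007 0.24657547]] sup [[0.4053, 0.2202], [0.4663, 0.2198], [0.4043, 0.2718], [0.4651, 0.2747]] rim [[0.62791482 0.25048738]] bangle [[0.52984263 0.24945023]]
comb ((450.2305603027344, -324.1192321777344), (34.55646514892578, 99.69774627685547), 81.44880676269531)
 t 15.9 tcp [ 0.4518 -0.323   0.12  ] w 0.0938 ff 0.0 F [-0.1 -0.5  0.4]
1.2 [ 2.01239829e+01  5.34849330e+00  1.02652110e+02 -2.54444375e-14
  7.19993969e+01  1.89239829e+01]
181.2 [ 2.01239829e+01  5.34849330e+00  1.02652110e+02 -2.54444375e-14
  7.19993969e+01 -1.61076017e+02]
```

View pics/c0v.png

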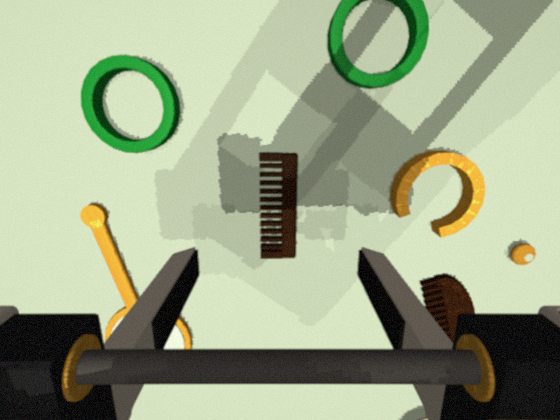

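The comb is at (279,205) between the fingers, teeth to the left and clear of its neighbours. I'll pick it up and place it.

```bash
python3 - <<'E'
from h import *
p=[.4505,-.324]; t=[.430,.2485]
robot.move_straight([*p,.005],speed=.1); robot.grab(); st("grab")
robot.move_straight([*p,.16],speed=.25); st("lift")
robot.movep([*t,.16],down(1.2)); robot.wait(.1)
robot.move_straight([*t,.06],speed=.2); robot.wait(.1); shot("c1"); robot.move_straight([*t,.037],speed=.1)
z=lower(t,.037,.028); st(f"contact {z:.4f}"); shot("c2")
E
python3 -c "
import cv2,numpy as np
a=[cv2.convertScaleAbs(cv2.imread(f'pics/{n}.png')[0:420],alpha=1.6) for n in('c1','c2')]
cv2.imwrite('pics/c12.png',cv2.resize(np.hstack(a),(800,300)))"
```

```text
grab t 18.18 tcp [ 0.4505 -0.3239  0.0049] w 0.0333 ff 30.0 F [ 0.2  0.8 -0.6]
lift t 18.94 tcp [ 0.4497 -0.3232  0.1586] w 0.0332 ff 30.0 F [ 0.5 -0.2 -1.1]
contact 0.0295 t 24.18 tcp [0.43   0.2485 0.0308] w 0.0331 ff 30.0 F [-3.2 -1.8  9.9]
```

View pics/c12.png

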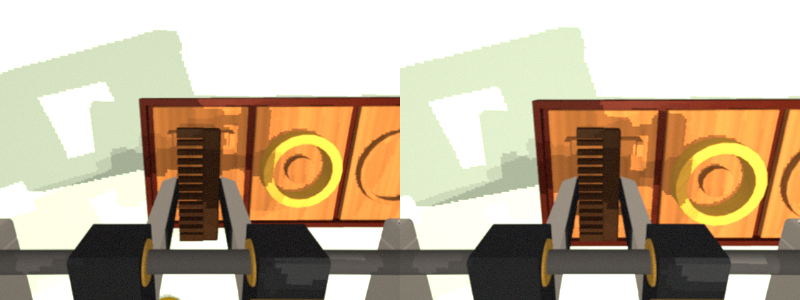

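The comb is resting on the supports, about 4 mm towards −x of centre. I'll shift it slightly and release.

```bash
python3 - <<'E'
from h import *
t=[.4325,.2485]
robot.move_straight([.430,.2485,.035],speed=.05); robot.move_straight([*t,.035],speed=.05)
z=lower(t,.034,.028); st(f"contact {z:.4f}")
robot.ungrasp(); st("open"); robot.move_straight([*t,.2],speed=.25)
p=[.454,-.036]
robot.movep([*p,.16],down(90)); robot.wait(.1); im,c=shot("r0")
w=plane(c,blob(masks(im)["white"],proj(c,[[*p,.02]])[0]),.012); print("box",cv2.minEnclosingCircle((w*1000).astype(np.float32)),cv2.minAreaRect((w*1000).astype(np.float32)),proj(c,[[*p,.02]]))
im=optics.camera("scene"); cv2.imwrite("pics/sc1.png",im[:,:,::-1]); st()
a=cv2.convertScaleAbs(cv2.imread('pics/r0.png'),alpha=1.5); b=cv2.convertScaleAbs(cv2.resize(im[100:240,320:480,::-1],(480,420),interpolation=cv2.INTER_CUBIC),alpha=2)
cv2.imwrite('pics/r0v.png',cv2.resize(np.hstack([a,b]),None,fx=.75,fy=.75))
E
```

```text
contact 0.0295 t 25.94 tcp [0.4325 0.2485 0.0308] w 0.0331 ff 30.0 F [-4.2 -1.5  9.8]
open t 26.98 tcp [0.4325 0.2485 0.0295] w 0.0939 ff 0.0 F [-0.1 -0.4 -0.4]
box ((459.3226318359375, -36.38968276977539), 23.31429672241211) ((459.68035888671875, -35.42652893066406), (43.06032180786133, 45.41315841674805), 67.9856185913086) [[279.11041654 201.30752248]]
 t 29.89 tcp [ 0.4541 -0.0357  0.16  ] w 0.0941 ff 0.0 F [-0.1  0.6 -0.2]
```

View pics/r0v.png

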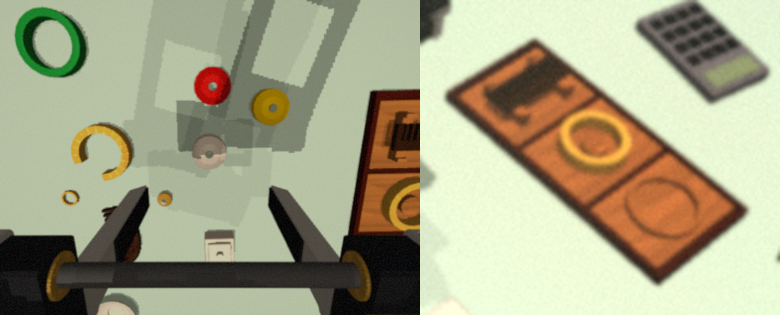

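The white round box is at (279,203) full scale in the wrist view, with red and yellow clear of it. The comb lies across its supports and the bangle sits around its boss. Now the box.

```bash
python3 - <<'E'
from h import *
p=[.455,-.036]; t=[.628,.2515]
robot.move_straight([*p,.011],speed=.12); robot.grab(); s=st("grab"); zg=s["tcp_pos"][2]
robot.move_straight([*p,.16],speed=.2); st("lift")
robot.movep([*t,.14],down(91.2)); robot.wait(.1)
robot.move_straight([*t,.05],speed=.15); robot.wait(.1); shot("r1"); robot.move_straight([*t,.029],speed=.08)
z=lower(t,.029,.020,step=.001,dF=1.5); st(f"contact {z:.4f} expected {zg+.012:.4f}"); shot("r2")
a=[cv2.convertScaleAbs(cv2.imread(f'pics/{n}.png'),alpha=1.6) for n in('r1','r2')]
cv2.imwrite('pics/r12.png',cv2.resize(np.hstack(a),(800,300)))
E
```

```text
grab t 32.1 tcp [ 0.455  -0.0359  0.011 ] w 0.0447 ff 30.0 F [-0.2  0.2  0.6]
lift t 32.99 tcp [ 0.4539 -0.0357  0.1587] w 0.0446 ff 30.0 F [-0.1  0.6 -2.2]
contact 0.0220 expected 0.0230 t 38.07 tcp [0.6281 0.2515 0.023 ] w 0.045 ff 30.0 F [-3.1 -1.1  5.3]
```

View pics/r12.png

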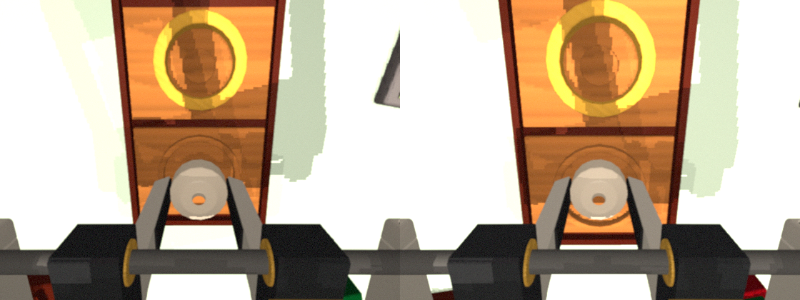

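Contact came at the board height, and the box is inside the rim: rim arc at (597,147) to (598,228) in the right half, box at (598,190). Releasing and checking.

```bash
python3 - <<'E'
from h import *
robot.ungrasp(); st("open"); t=[.628,.2515]
robot.move_straight([*t,.12],speed=.12); robot.movep([.53,.25,.3],down(91.2)); robot.wait(.3); shot("f"); st()
im=optics.camera("side")[:,:,::-1]
a=cv2.convertScaleAbs(cv2.resize(cv2.imread('pics/f.png')[30:300,180:360],(400,600),interpolation=cv2.INTER_CUBIC),alpha=1.8)
b=cv2.convertScaleAbs(cv2.resize(im[230:420,40:230],(400,400)),alpha=1.6); b=np.vstack([b,np.zeros((200,400,3),np.uint8)])
cv2.imwrite('pics/fv.png',np.hstack([a,b]))
E
```

```text
open t 39.01 tcp [0.628  0.2515 0.022 ] w 0.0938 ff 0.0 F [-1.  -0.5  0.1]
 t 41.16 tcp [0.5299 0.2498 0.2985] w 0.0941 ff 0.0 F [ 0.8  0.3 -0. ]
```

View pics/fv.png

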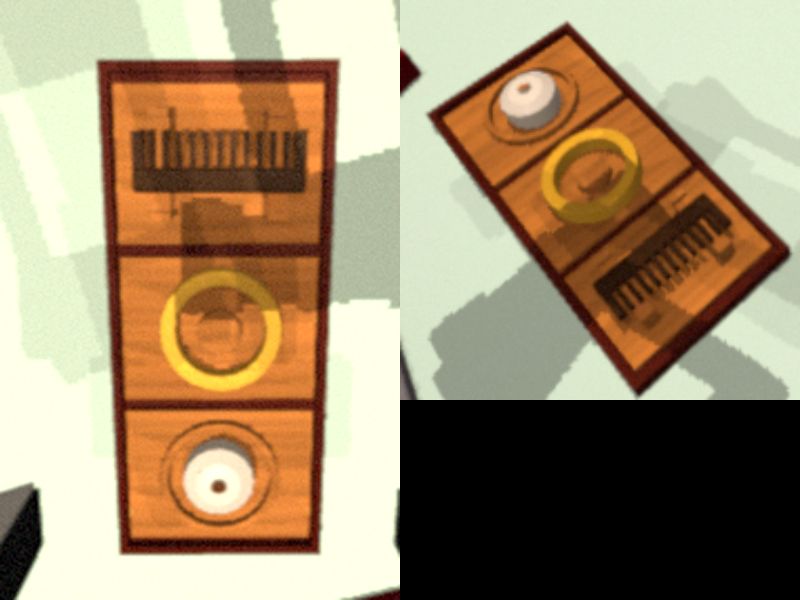

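All three pieces lie flat in their seats in both views: comb (220,160) between its lips, bangle (220,330) around the boss, box (218,480) inside the rim. Handing in.

```bash
python3 -c "
from rig import robot; print(robot.sign_off())"
```

```text
the job is handed in; nothing more can be done
None
```

The job is handed in: bangle, comb and round box were packed in that order, the box lowered to contact before release; at about 41 s of the 96 s allowed, both final views showed each lying flat in its seat, and the look-alikes were never touched.

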